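# Switch on the light under the baking bench shelf

## Task

Switch on the work light of the little wooden shelf that bridges the baking table: push the round switch, which hangs under the shelf behind its front lip, all the way up from below, then let go of it. Leave the wide rectangular switch beside it (the warmer) as it is.

Things in the scene. Friction and masses are not known exactly. Their poses are not given: they have to be found in the camera images.
- bridge: Fixed wooden bridge shelf, 500 mm wide (y), 96 deep (x), 282 high, open front and back, end panels 16 thick. Origin on the table below its middle, z up, front faces -x (robot). Plate 12 thick, underside at 270; steel front lip (x -51 to -45) reaches down to 262. Both switches at x -26, one each side of the middle (y 60 to 120 off; sides vary). A 70 mm high loaf tin stands below; front is clear.
- light_tip (a point): Centre of the bottom face of the round white light switch, an upright cylinder 28 mm in diameter, axis 25 mm behind the lip's front face. When off it is about 218 mm above the table, 44 mm below the lip's lower edge; it rises with the switch. Axes as the shelf's. A steel disc 34 mm wide on top of the shelf marks the spot above it.
- light (a joint): Light switch, m: 0 is off (hanging down), 0.012 is fully up, on. It slides straight up against about 3 N of friction, has no spring and stays where it is left. It may start up to 0.002.
- warmer (a joint): Warmer switch, m, must stay down: same slide, height and friction (0 down, 0.012 up). A white block 50 mm wide along the lip, 24 mm deep, on the other side of the shelf's middle from the light switch. A steel rectangle 32 x 60 mm on top of the shelf marks the spot above it.

How it is judged:
At the end, for the whole second after the job is handed in: The round light switch stays pushed up (at least 9 of its 12 mm) and the rectangular warmer switch is still down (less than 4 mm) (value of joint light above 0.009 m and value of joint warmer below 0.004 m); the robot touches nothing.
It fails at once if the warmer switch is pushed up by 4 mm or more (value of joint warmer above 0.004 m).
It also fails if it takes over 40 s, if anything falls off the work surface, if the arm or the gripper's body presses on something with over 40 N, if the wrist force passes 120 N, or if a joint passes its speed limit or range.

## Robot

A 6-joint arm with a two-finger parallel gripper is mounted at the origin on the work surface. World frame = base frame: x ahead of the robot, y to its left, z up, the work surface at z = 0. Lengths are in m, angles in rad, forces in N, time in s.
With the tool pointing down it reaches from about 0.225 to 0.875 m from the base axis. Payload 3.4 kg.
Tool frame: the origin (TCP) lies midway between the tips of the shut fingers; the grasp point (between the pads) lies 19 mm behind it; z points along the fingers, y is the line along which they close (so a half turn about z gives the same grasp; the last joint's range is limited). The gripper opens to 85 mm and grips with 20 to 120 N. Pads are 22 mm wide; open, the fingers measure 114 mm over their backs; the gripper's body (76 mm by 85 mm) begins 54 mm behind the grasp point. The pads swing forward as they close: fully open they stand 13 mm farther back than shut.
Start: joints at [-1.414, 0.276, 1.505, -0, 1.361, -0.121], TCP at [0.158, -0.553, 0.198] pointing down, gripper open.
Joint ranges: [-2.89, 2.89], [-0.75, 2.08], [0.22, 2.7], [-1.18, 4.32], [0.11, 2.71], [-2.7, 2.7]. Speed limits (rad/s): [2.57, 2.57, 3.14, 3.14, 3.14, 3.14].

## Interface

Orientations are given as a unit quaternion [w, x, y, z].
In Python, from rig import * gives the robot as it stands.
- The arm moves only by the tool apply_moves, never from a script. Its argument "steps" is one flat list of numbers, 4 for each row, row after row: the shift along the world's x, y, z in cm, then the turn about the world's z in degrees. A call has 1 to 8 rows; each row is the pose to reach, as a shift and turn from the pose commanded when the call began; what a row does not reach only later rows make up. A row lasts 1/12 s, in which the tool goes at most 41.7 mm and 7.16 degrees, less where a joint would pass 70% of its speed; a pose out of reach is approached as far as the arm can. A call with a gripper value outside its range is refused whole. "jaw" is the closure in counts, from 0 (fully open) to 255 (shut), set as the call begins (left out, the last holds). The fingers move at their own pace and stop on an object; "newtons" is the grip in N (left out, the last holds). Time passes only in rows, so rows that repeat a pose let the fingers close. It gives the time, the measured TCP pose, the force, the opening and the grip force at its end, in the units of the state.
- get_state(): the state, without advancing time (a new reading comes with each control period).
- get_image(name): name is "side" or "top" or "wrist"; returns the picture (384x512x3 uint8, red, green, blue); there is no depth.
- calibration(name): a dict with "fx", "fy", "cx", "cy" (pixels), "xyz" and "rotation" of the camera in the world. Camera axes: x right, y up, looking along -z (the intrinsics and any distortion apply to the point x, -y, -z); pixel columns grow to the right and rows downward; lengths in m; the calibration is good to about 2 mm. A picture is of the moment at which its call begins: read the wrist's pose just before it. calibration takes no time and is no camera call; for the wrist camera it gives the pose at the moment of the call.
- sign_off(): hands the job in; it is judged then, once.
The state is a dict: "clock": time; "qpos": joint angles; "qd": joint speeds; "effort": joint torques, N m; "position": TCP position; "ee_rot": TCP orientation; "contact_force": force on the tool from outside, world axes, zero at the start; "moment": the same for the moment, N m; "width": finger opening in m; "gripper_force": force on a finger pad.
Only numpy, scipy, OpenCV 4.12 (cv2) and the standard library are available. Lean on these libraries where they do the work, as an engineer would, in place of code of your own. Each camera call takes 0.05 s, during which the arm holds its last target. There are 200 camera calls.

## Working session

There is one attempt and no reset: what is moved stays moved. The work goes in short steps, Python scripts to look and compute and a tool call to move; the robot and the scene stay as the last step left them, time stands still between calls to the robot, and variables do not carry over. Pictures are saved under pics/ and viewed, at most 10 in all, crops included, and the job is handed in when it is done.

Besides the shell and the picture viewer there is one more tool, called by a JSON object that holds its "method" and its "body", one argument or row to a line. apply_moves: Moves the arm, as the interface text tells. Its arguments: {"type":"object","properties":{"steps":{"type":"array","items":{"type":"number"}},"jaw":{"type":"number"},"newtons":{"type":"number"}},"required":["steps"]}

```bash
mkdir -p pics; python3 - <<'E'
from rig import *
import cv2,numpy as np
s=get_state();print(s)
for n in("top","side"):
    print(n,calibration(n)); cv2.imwrite(f"pics/{n}0.png",get_image(n)[...,::-1])
E
```

```text
{'clock': 0.0, 'qpos': array([-1.41398115e+00,  2.76605946e-01,  1.50615505e+00,  3.53887283e-05,
        1.36069037e+00, -1.20983565e-01]), 'qd': array([-5.19337954e-05, -6.70285498e-04, -1.34495815e-03, -1.40859145e-03,
       -2.31443423e-03,  5.00164411e-06]), 'effort': array([ 6.31073544e-05, -4.16779554e+01, -2.45806807e+01,  1.16683022e-04,
        1.11198754e-02,  7.89782405e-06]), 'position': array([ 0.15761122, -0.55235769,  0.19682479]), 'ee_rot': array([-9.29518578e-04,  9.90369067e-01,  1.38449438e-01,  6.49729117e-07]), 'contact_force': array([-0.52319742,  0.30356382, -0.35697869]), 'moment': array([-0.00511664, -0.06847605, -0.00382338]), 'gripper_force': 0.0, 'width': 0.08519698993609619}
top {'fx': 403.7228339800199, 'fy': 403.7228339800199, 'cx': 251.6191655268467, 'cy': 192.23111808139794, 'xyz': array([ 4.77688317e-01, -3.83474434e-05,  8.09414124e-01]), 'rotation': array([ 0.74179838,  0.07964025, -0.0698362 , -0.66220503])}
side {'fx': 406.8992485016524, 'fy': 406.8992485016524, 'cx': 251.58618593838833, 'cy': 190.39999265369744, 'xyz': array([ 0.39190994, -0.36113545,  0.60307675]), 'rotation': array([ 0.89694411,  0.3434049 , -0.10812833, -0.25665659])}
```

View pics/top0.png

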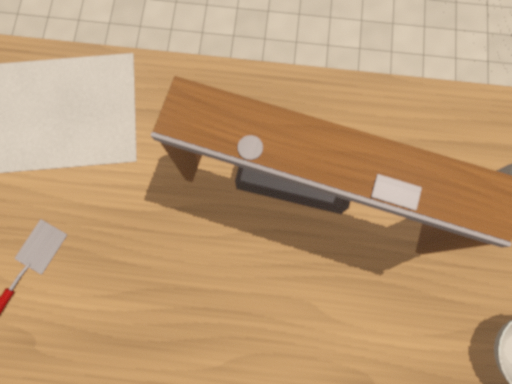

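View pics/side0.png

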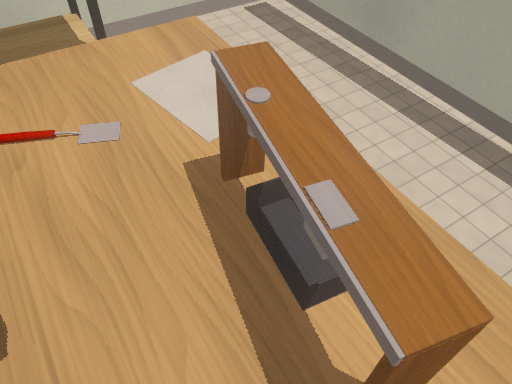

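The top view shows the light disc at (250,147), the warmer rectangle at (397,192), and a spatula with its blade at (42,246) and red handle at about (5,300). The side view shows the same shelf, with the round switch hanging below the left disc. The tool can only point down, so a finger can't reach under the switch. I'll use the spatula blade as the pusher.

```bash
cat > h.py <<'E'
from rig import *
import cv2,numpy as np
from scipy.spatial.transform import Rotation as R
def cast(n,uv,z,c=None):
    c=c or calibration(n); M=R.from_quat(np.roll(c["rotation"],-1)).as_matrix()
    uv=np.atleast_2d(uv).astype(float)
    d=np.c_[(uv[:,0]-c["cx"])/c["fx"],-(uv[:,1]-c["cy"])/c["fy"],-np.ones(len(uv))]@M.T
    return c["xyz"]+d*((z-c["xyz"][2])/d[:,2])[:,None]
E
python3 - <<'E'
from h import *
print(calibration("top").keys())
np.set_printoptions(precision=4,suppress=True)
print("top: disc rect", cast("top",[(250,147),(397,192)],.283))
print("lip L,R", cast("top",[(153,137),(508,245)],.282))
print("side disc rect", cast("side",[(258,95),(331,204)],.283))
print("spat blade c, neck, red start, red edge top", cast("top",[(42,246),(27,265),(13,290),(2,308)],.01))
print("side blade,neck,redstart", cast("side",[(100,132),(66,133),(54,133),(0,138)],.01))
# precise masks
im=cv2.imread("pics/side0.png");r=(im[...,2]>120)&(im[...,1]<60);print(np.argwhere(r).min(0),np.argwhere(r).max(0))
E
```

```text
dict_keys(['fx', 'fy', 'cx', 'cy', 'xyz', 'rotation'])
top: disc rect [[ 0.6529  0.0231  0.283 ]
 [ 0.6125 -0.1788  0.283 ]]
lip L,R [[ 0.6525  0.1576  0.282 ]
 [ 0.5584 -0.3248  0.282 ]]
side disc rect [[ 0.6522  0.0234  0.283 ]
 [ 0.6119 -0.1779  0.283 ]]
spat blade c, neck, red start, red edge top [[0.4943 0.4192 0.01  ]
 [0.4549 0.4401 0.01  ]
 [0.4053 0.4561 0.01  ]
 [0.3702 0.469  0.01  ]]
side blade,neck,redstart [[0.493  0.4137 0.01  ]
 [0.4276 0.4491 0.01  ]
 [0.405  0.4627 0.01  ]
 [0.3006 0.5059 0.01  ]]
[130   0] [141  54]
```

{"method": "apply_moves", "body": {
  "steps": [3,3,1,7,5,6,2,14,8,9,3,21,10,12,4,28,13,15,5,35,15,18,5,42,17,21,5,49,20,25,5,56]
}}

```text
clock: 0.77
position: [0.3529, -0.3083, 0.2477]
ee_rot: [0.0, 0.808, 0.589, -0.0]
contact_force: [1.1, -0.6, 0.6]
width: 0.0854
gripper_force: 0.0
```

{"method": "apply_moves", "body": {
  "steps": [0.5,4,0,7,1,8,0,14,1.5,12,0,21,2,16,0,28,2.5,20,0,35,3,24,0,42,3.5,28,0,49,4,32,0,56]
}}

```text
clock: 1.43
position: [0.3921, 0.0123, 0.2476]
ee_rot: [0.0, 0.436, 0.9, 0.0]
contact_force: [1.7, -0.3, -0.3]
width: 0.0852
gripper_force: 0.0
```

{"method": "apply_moves", "body": {
  "steps": [0,4,0,7,0,8,0,14,0,12,0,21,0,16,0,28,0,20,0,28,0,24,0,28,-0.5,28,0,28,-0.5,32,0,28]
}}

```text
clock: 2.1
position: [0.3862, 0.3322, 0.2474]
ee_rot: [-0.0, 0.208, 0.978, -0.0]
contact_force: [1.3, -0.2, 0.9]
width: 0.0856
gripper_force: 0.0
```

{"method": "apply_moves", "body": {
  "steps": [-0.5,4,0,0,-1,8,0,0,-1.2,12.5,0,0,-1.2,12.5,0,0,-1.2,12.5,0,0]
}}

```text
clock: 2.52
position: [0.3749, 0.4572, 0.2462]
ee_rot: [-0.001, 0.207, 0.978, -0.001]
contact_force: [0.2, -0.7, -0.4]
width: 0.0855
gripper_force: 0.0
```

```bash
python3 - <<'E'
from h import *
s=get_state();print(s["clock"],s["position"],s["ee_rot"],s["qpos"]);c=calibration("wrist");print(c)
cv2.imwrite("pics/w1.png",get_image("wrist")[...,::-1])
E
```

```text
2.5167 [0.37489051 0.45722396 0.24623686] [-6.23021472e-04  2.06944097e-01  9.78352258e-01 -7.82554929e-04] [ 7.66272349e-01  2.79834336e-01  1.38015516e+00  1.53091203e-04
  1.48359789e+00 -3.87636445e-01]
{'fx': 308.34713595430486, 'fy': 308.34713595430486, 'cx': 253.27721753902276, 'cy': 188.24469121857445, 'xyz': array([0.30492289, 0.48821894, 0.42205508]), 'rotation': array([ 0.8284535 , -0.12604317, -0.08142261,  0.53958157])}
```

View pics/w1.png

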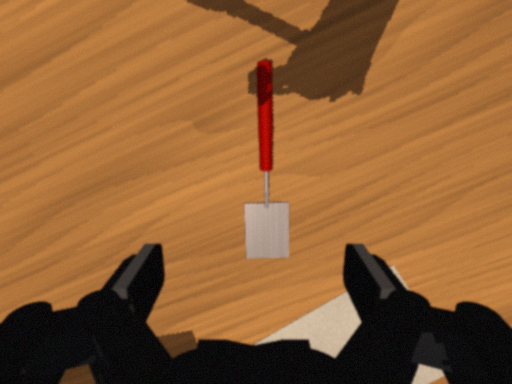

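The wrist view shows the spatula: red handle from (265,62) to (266,170), shaft to (267,203), and blade from 203 to 258, centred at (267,230).

```bash
python3 - <<'E'
from h import *
np.set_printoptions(precision=4,suppress=True)
for z in(.0,.01,.02):
    print(z);print(cast("wrist",[(265,62),(266,170),(267,203),(267,258),(246,230),(289,230),(258,150),(274,150)],z))
    print("side",cast("side",[(54,133),(100,132),(122,131)],z)); print("top",cast("top",[(13,290),(42,246)],z))
E
```

```text
0.0
[[0.2773 0.5145 0.    ]
 [0.4077 0.4599 0.    ]
 [0.4537 0.4417 0.    ]
 [0.5366 0.4061 0.    ]
 [0.4804 0.396  0.    ]
 [0.5065 0.4549 0.    ]
 [0.3771 0.461  0.    ]
 [0.386  0.4812 0.    ]]
side [[0.4052 0.4766 0.    ]
 [0.4947 0.4268 0.    ]
 [0.5385 0.4045 0.    ]]
top [[0.4044 0.4618 0.    ]
 [0.4946 0.4244 0.    ]]
0.01
[[0.278  0.5138 0.01  ]
 [0.4052 0.4605 0.01  ]
 [0.4502 0.4427 0.01  ]
 [0.5311 0.408  0.01  ]
 [0.4763 0.3981 0.01  ]
 [0.5018 0.4556 0.01  ]
 [0.3754 0.4616 0.01  ]
 [0.3841 0.4813 0.01  ]]
side [[0.405  0.4627 0.01  ]
 [0.493  0.4137 0.01  ]
 [0.536  0.3918 0.01  ]]
top [[0.4053 0.4561 0.01  ]
 [0.4943 0.4192 0.01  ]]
0.02
[[0.2786 0.5132 0.02  ]
 [0.4028 0.4611 0.02  ]
 [0.4466 0.4438 0.02  ]
 [0.5257 0.41   0.02  ]
 [0.4721 0.4003 0.02  ]
 [0.497  0.4564 0.02  ]
 [0.3737 0.4622 0.02  ]
 [0.3822 0.4814 0.02  ]]
side [[0.4048 0.4488 0.02  ]
 [0.4913 0.4006 0.02  ]
 [0.5336 0.3791 0.02  ]]
top [[0.4062 0.4503 0.02  ]
 [0.4941 0.4139 0.02  ]]
```

{"method": "apply_moves", "body": {
  "steps": [1.8,0.9,-4,1,1.8,0.9,-8,1,1.8,0.9,-12,1,1.8,0.9,-16,1,1.8,0.9,-20,1,1.8,0.9,-22,1,1.8,0.9,-22,1,1.8,0.9,-22,1]
}}

```text
clock: 3.23
position: [0.3936, 0.4623, 0.0274]
ee_rot: [-0.001, 0.201, 0.98, -0.001]
contact_force: [0.7, 0.8, 0.6]
width: 0.0856
gripper_force: 0.0
```

```bash
python3 - <<'E'
from h import *
s=get_state();print(s["clock"],s["position"],s["ee_rot"])
cv2.imwrite("pics/w2.png",get_image("wrist")[...,::-1])
E
```

```text
3.2333 [0.39362425 0.46232828 0.02738408] [-5.93363411e-04  2.00849302e-01  9.79621314e-01 -1.13444876e-03]
```

View pics/w2.png

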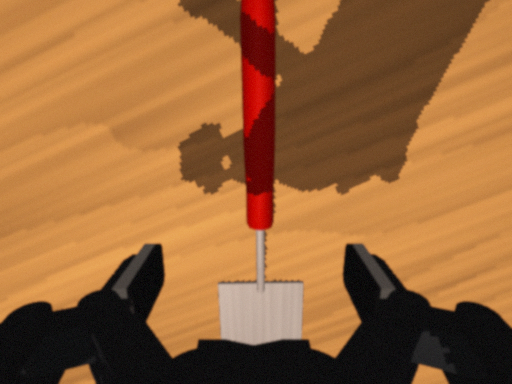

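The fingers straddle the tool. The red handle ends at (260,228) and its axis is near column 259. I'll check that against the TCP.

```bash
python3 - <<'E'
from h import *
c=calibration("wrist")
s=get_state();t=s["position"]
for z in(.005,.01,.015):
  p=cast("wrist",[(260,228),(257,100),(242,100),(275,100),(219,284),(302,284)],z,c); print(z,p[:,:2].round(4).tolist(),"diam",np.linalg.norm(p[2]-p[3]))
u=np.array([.9225,-.386]);v=np.array([.386,.9225])
p=cast("wrist",[(260,228)],.01,c)[0,:2]-t[:2]; print("red start rel TCP along,across",p@u,p@v)
p=cast("wrist",[(257,100)],.01,c)[0,:2]-t[:2]; print("handle rear rel TCP",p@u,p@v)
E
```

```text
0.005 [[0.4105, 0.4622], [0.3295, 0.4941], [0.3258, 0.4855], [0.3339, 0.5044], [0.4407, 0.4161], [0.4653, 0.4734]] diam 0.020557809966434696
0.01 [[0.4083, 0.463], [0.3293, 0.4941], [0.3258, 0.4857], [0.3336, 0.5042], [0.4378, 0.418], [0.4618, 0.4739]] diam 0.020043164593360894
0.015 [[0.4062, 0.4637], [0.3292, 0.4941], [0.3257, 0.4859], [0.3334, 0.5039], [0.4349, 0.42], [0.4582, 0.4744]] diam 0.0195285192202872
red start rel TCP along,across 0.012793420388741823 0.004432937724004565
handle rear rel TCP -0.07209581649051434 0.0026854880696104057
```

{"method": "apply_moves", "body": {
  "steps": [0,0.4,-1,0,0,0.4,-2.2,0,0,0.4,-2.2,0]
}}

```text
clock: 3.53
position: [0.3938, 0.4684, 0.0058]
ee_rot: [0.0, 0.2, 0.98, 0.0]
contact_force: [-0.5, 0.3, 0.3]
width: 0.0855
gripper_force: 0.0
```

{"method": "apply_moves", "body": {
  "steps": [0,0,0,0,0,0,0,0,0,0,0,0,0,0,0,0,0,0,0,0,0,0,0,0,0,0,0,0,0,0,0,0],
  "jaw": 255,
  "newtons": 100
}}

```text
clock: 4.2
position: [0.3937, 0.4684, 0.0058]
ee_rot: [0.0, 0.2, 0.98, 0.0]
contact_force: [-0.1, -0.5, 0.9]
width: -0.0001
gripper_force: 0.0
```

The fingers shut on nothing, so I'll look again.

```bash
python3 - <<'E'
from h import *
s=get_state();print(s["clock"],s["position"],s["width"])
a=get_image("wrist")[...,::-1];b=get_image("top")[...,::-1][150:384,0:200]
b=cv2.resize(b,(328,384))
cv2.imwrite("pics/w3.png",np.hstack([cv2.resize(a,(460,345)),b[:345]]))
E
```

```text
4.2 [0.39369784 0.46835271 0.00576745] -0.00010686158172076016
```

View pics/w3.png

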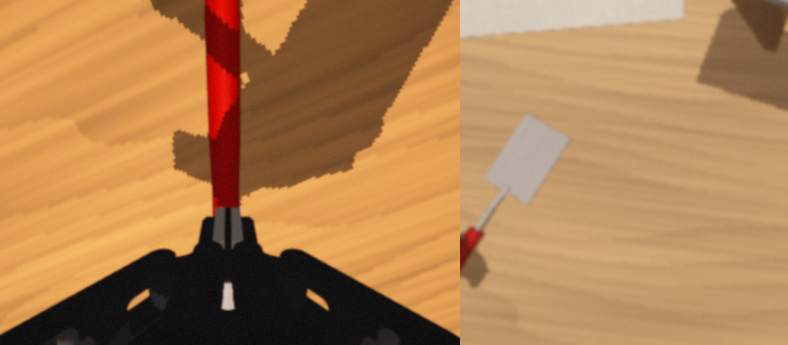

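```bash
cat >> h.py <<'E'
def proj(n,P,c=None):
    c=c or calibration(n); M=R.from_quat(np.roll(c["rotation"],-1)).as_matrix()
    q=(np.atleast_2d(P)-c["xyz"])@M; return np.c_[c["cx"]-c["fx"]*q[:,0]/q[:,2],c["cy"]+c["fy"]*q[:,1]/q[:,2]]
E
python3 - <<'E'
from h import *
c=calibration("wrist");t=get_state()["position"]
u=np.array([.9225,-.386,0])
print(c["xyz"]-t)
print("proj tcp, grasp, tcp-11u, grasp-11u, redstart", proj("wrist",[t,t+[0,0,.019],t-.011*u,t+[0,0,.019]-.011*u,[.407,.4625,.01],[.407,.4625,.02]],c).round())
print("red end cast",(cast("wrist",[(254,230)],.01,c)[0]-t),(cast("wrist",[(254,230)],.02,c)[0]-t)@u)
print("side proj tcp",proj("side",[t,t+[0,0,.05]]))
a=get_image("side")[...,::-1][60:200,0:220]
cv2.imwrite("pics/s2.png",cv2.resize(a,None,fx=3,fy=3,interpolation=2))
E
```

```text
[-0.07067724  0.02978436  0.17572077]
proj tcp, grasp, tcp-11u, grasp-11u, redstart [[254. 222.]
 [254. 236.]
 [253. 205.]
 [253. 218.]
 [253. 247.]
 [253. 255.]]
red end cast [ 0.00316243 -0.00103891  0.00429787] -0.0013493283160200852
side proj tcp [[ 48.80165594 134.80206253]
 [ 40.5924944  116.7534482 ]]
```

View pics/s2.png

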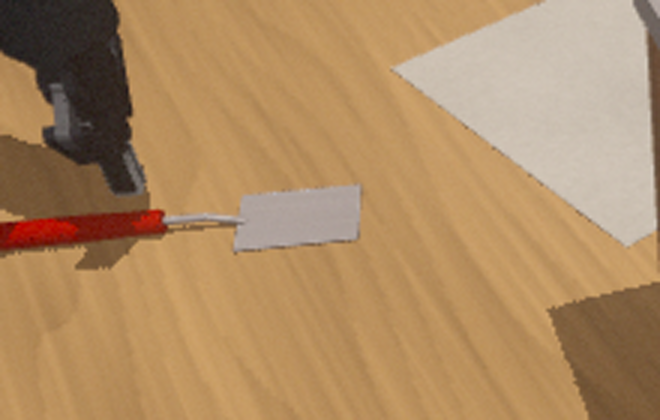

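The side view shows the fingertip at crop (130,190), i.e. full-image (43,123). The reported TCP should project to (49,135). The wrist view agrees: the tips are about 3 cm higher than reported and closed above the handle. I'll open, descend carefully while watching the force, and check the tip in the side view.

{"method": "apply_moves", "body": {
  "steps": [0,0,0,0,0,0,0,0,0,0,0,0,0,0,0,0,0,0,0,0,0,0,-0.4,0,0,0,-0.8,0,0,0,-0.8,0],
  "jaw": 0
}}

```text
clock: 5.02
position: [0.393, 0.4678, -0.0033]
ee_rot: [-0.001, 0.2, 0.98, -0.001]
contact_force: [-0.2, 0.1, 0.4]
width: 0.0853
gripper_force: 0.0
```

```bash
python3 - <<'E'
from h import *
s=get_state();t=s["position"];print(s["clock"],t,s["width"],s["contact_force"])
v=np.array([.386,.9225,0])*.043
print(proj("side",[t,t+v,t-v]))
a=get_image("side")[...,::-1][60:200,0:180]
w=get_image("wrist")[...,::-1]
a=cv2.resize(a,(386,300),interpolation=2)
cv2.imwrite("pics/s3.png",np.hstack([a,cv2.resize(w,(400,300))]))
E
```

```text
5.0167 [ 0.3930497   0.46775346 -0.00334657] 0.08533622323093512 [-0.23216881  0.06601132  0.44714645]
[[ 49.99245739 138.15118337]
 [ 52.95989657 126.12898983]
 [ 46.83488707 150.94366845]]
```

View pics/s3.png

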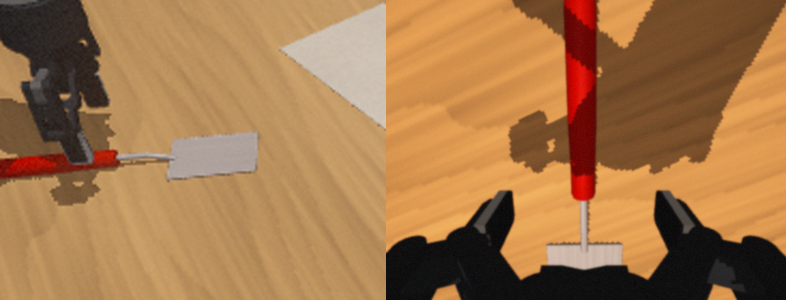

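Both views still put the tips about 30 mm above the reported TCP: the near tip is at side (37,136), where (47,151) was expected. I'll lower 2 cm more and close.

{"method": "apply_moves", "body": {
  "steps": [0,0,-0.5,0,0,0,-1,0,0,0,-1.5,0,0,0,-2,0,0,0,-2,0]
}}

```text
clock: 5.53
position: [0.3929, 0.4676, -0.0237]
ee_rot: [-0.001, 0.2, 0.98, -0.001]
contact_force: [0.0, 0.1, -0.8]
width: 0.0854
gripper_force: 0.0
```

{"method": "apply_moves", "body": {
  "steps": [0,0,0,0,0,0,0,0,0,0,0,0,0,0,0,0,0,0,0,0,0,0,0,0,0,0,0,0,0,0,0,0],
  "jaw": 255,
  "newtons": 60
}}

```text
clock: 6.2
position: [0.3938, 0.4685, -0.0216]
ee_rot: [0.0, 0.2, 0.98, 0.0]
contact_force: [-1.1, -1.0, 5.1]
width: 0.0149
gripper_force: 58.2
```

It's gripped at 15 mm. I'll lift it and turn towards the shelf a bit, at full grip.

{"method": "apply_moves", "body": {
  "steps": [0,0,0,0,0,0,0,0,0,0,0.5,0,0,0,1.5,0,0,0,3,0,0,0,5,0,0,0,7,0,0,0,7,0],
  "newtons": 120
}}

```text
clock: 6.87
position: [0.3961, 0.4707, 0.0521]
ee_rot: [0.002, 0.2, 0.98, 0.003]
contact_force: [0.9, 0.9, 0.2]
width: 0.0114
gripper_force: 115.5
```

```bash
python3 - <<'E'
from h import *
s=get_state();t=s["position"];print(s["clock"],t,s["width"],s["gripper_force"],s["contact_force"])
a=get_image("side")[...,::-1][40:200,0:200]
w=get_image("wrist")[...,::-1]
cv2.imwrite("pics/s4raw.png",w)
a=cv2.resize(a,(375,300),interpolation=2)
cv2.imwrite("pics/s4.png",np.hstack([a,cv2.resize(w,(400,300))]))
E
```

```text
6.8667 [0.39605014 0.47067998 0.05205732] 0.011446216556366368 115.47438740730286 [0.91926862 0.8827183  0.15796035]
```

View pics/s4.png

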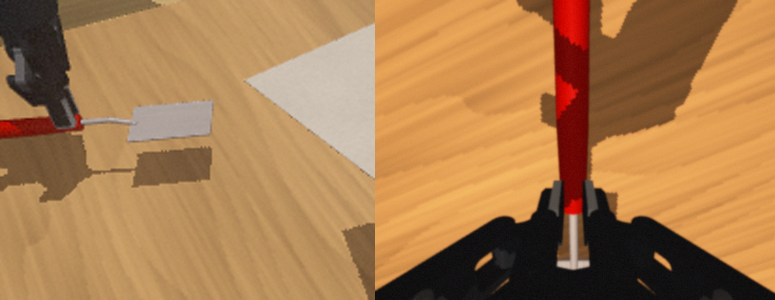

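The spatula is lifted level, but the pads hold only its upper half: the width fell to 11 mm. I'll set it down and regrip 5 mm deeper.

{"method": "apply_moves", "body": {
  "steps": [0,0,-2,0,0,0,-4,0,0,0,-5.5,0,0,0,-6.5,0,0,0,-6.8,0,0,0,-6.9,0,0,0,-6.9,0]
}}

```text
clock: 7.55
position: [0.3925, 0.4671, -0.0212]
ee_rot: [-0.001, 0.2, 0.98, -0.001]
contact_force: [-2.3, -1.9, 6.1]
width: 0.0112
gripper_force: 117.5
```

{"method": "apply_moves", "body": {
  "steps": [0,0,0,0,0,0,0,0,0,0,0,0,0,0,0,0,0,0,0,0,0,0,-0.3,0,0,0,-0.6,0,0,0,-0.6,0],
  "jaw": 0
}}

```text
clock: 8.22
position: [0.3933, 0.4679, -0.0281]
ee_rot: [-0.0, 0.2, 0.98, -0.001]
contact_force: [-0.7, 0.0, 1.0]
width: 0.0854
gripper_force: 0.0
```

{"method": "apply_moves", "body": {
  "steps": [0,0,0,0,0,0,0,0,0,0,0,0,0,0,0,0,0,0,0,0,0,0,0,0,0,0,0,0,0,0,0,0],
  "jaw": 255,
  "newtons": 60
}}

```text
clock: 8.88
position: [0.3938, 0.4685, -0.0269]
ee_rot: [0.0, 0.2, 0.98, 0.0]
contact_force: [-0.9, 0.1, 2.8]
width: 0.0169
gripper_force: 59.0
```

{"method": "apply_moves", "body": {
  "steps": [0,0,0,0,0,0,0,0,0,0,0,0,0,0,0,0,0,0,0.5,0,0,0,1.5,0,0,0,3,0,0,0,3,0],
  "newtons": 120
}}

```text
clock: 9.55
position: [0.3952, 0.4698, 0.0054]
ee_rot: [0.001, 0.2, 0.98, 0.002]
contact_force: [-0.0, 0.6, -0.6]
width: 0.0145
gripper_force: 117.8
```

The grip is holding. Next: rise, turn the blade square to the shelf, and carry it in front of the light switch.

{"method": "apply_moves", "body": {
  "steps": [0,-1,2,0,0,-3,4,1,0,-5,6,3,1,-7,8,5,1,-9,10,7,1,-11,12,9,1,-13,14,11,1,-15,15.5,11.5]
}}

```text
clock: 10.22
position: [0.404, 0.3176, 0.1592]
ee_rot: [0.001, 0.1, 0.995, 0.001]
contact_force: [0.9, -1.0, -1.1]
width: 0.0146
gripper_force: 117.9
```

{"method": "apply_moves", "body": {
  "steps": [0.6,-3,0,0,1.2,-6,0,0,1.8,-9,0,0,2.4,-12,0,0,3,-15,0,0,3.5,-18,0,0,4,-21,0,0,4.4,-24,0,0]
}}

```text
clock: 10.88
position: [0.4477, 0.0769, 0.1576]
ee_rot: [0.0, 0.101, 0.995, 0.0]
contact_force: [0.5, -0.5, -0.8]
width: 0.0145
gripper_force: 117.9
```

{"method": "apply_moves", "body": {
  "steps": [0,-1,0,0,0,-1.6,0,0,0,-1.6,0,0,0,-1.6,0,0]
}}

```text
clock: 11.22
position: [0.4474, 0.0631, 0.1576]
ee_rot: [-0.0, 0.101, 0.995, 0.001]
contact_force: [-0.0, 0.3, -0.4]
width: 0.0143
gripper_force: 118.0
```

```bash
python3 - <<'E'
from h import *
s=get_state();t=s["position"];q=s["ee_rot"];print(s["clock"],t,s["width"],np.degrees(2*np.arctan2(q[2],q[1]))-180)
print("expected blade tip top px at level", proj("top",[t+[.155*.981,-.155*.194,.029]]))
a=get_image("side")[...,::-1][20:260,0:352]
b=get_image("top")[...,::-1][100:360,100:400]
cv2.imwrite("pics/s5.png",np.hstack([cv2.resize(a,(440,300)),cv2.resize(b,(346,300))]))
E
```

```text
11.2167 [0.44741997 0.06308381 0.15762487] 0.014294809773730934 -11.59970275982127
expected blade tip top px at level [[240.248255   198.11018521]]
```

View pics/s5.png

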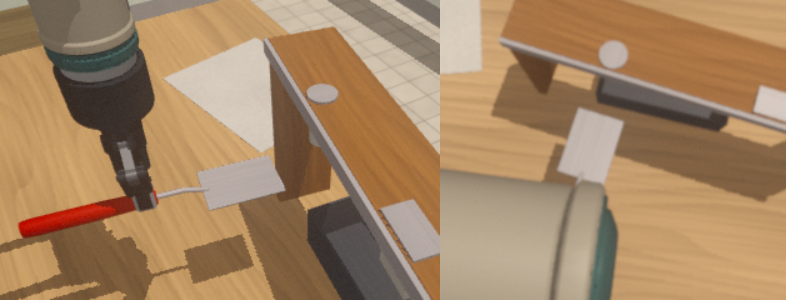

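The spatula is held level in front of the light switch. The blade tip is at top-image (240,199), against an expected (240,198). I'll slide it under the switch.

{"method": "apply_moves", "body": {
  "steps": [2,-0.4,0.5,0,4,-0.8,0.8,0,6,-1.2,0.8,0,8,-1.6,0.8,0,9.5,-1.8,0.8,0,10.2,-2,0.8,0,10.2,-2,0.8,0]
}}

```text
clock: 11.9
position: [0.551, 0.043, 0.1653]
ee_rot: [0.0, 0.1, 0.995, 0.0]
contact_force: [-0.3, -0.9, -1.1]
width: 0.0141
gripper_force: 117.9
```

{"method": "apply_moves", "body": {
  "steps": [0,0,0.3,0,0,0,0.6,0,0,0,0.9,0,0,0,1.2,0,0,0,1.5,0,0,0,1.8,0,0,0,2.1,0,0,0,2.1,0]
}}

```text
clock: 12.57
position: [0.5501, 0.0423, 0.1877]
ee_rot: [0.001, 0.101, 0.995, 0.0]
contact_force: [-0.1, 0.1, -0.2]
width: 0.0146
gripper_force: 117.9
```

{"method": "apply_moves", "body": {
  "steps": [0,0,0.2,0,0,0,0.4,0,0,0,0.6,0,0,0,0.6,0]
}}

```text
clock: 12.9
position: [0.5496, 0.0423, 0.1925]
ee_rot: [-0.0, 0.101, 0.995, 0.0]
contact_force: [1.0, -1.0, -4.0]
width: 0.0143
gripper_force: 117.8
```

{"method": "apply_moves", "body": {
  "steps": [0,0,0.2,0,0,0,0.4,0,0,0,0.6,0,0,0,0.6,0]
}}

```text
clock: 13.23
position: [0.5495, 0.0423, 0.1989]
ee_rot: [-0.0, 0.101, 0.995, 0.0]
contact_force: [0.1, -0.5, -4.5]
width: 0.0141
gripper_force: 117.8
```

The switch is sliding at 3–4 N. I'll keep going until it hits the stop.

{"method": "apply_moves", "body": {
  "steps": [0,0,0.1,0,0,0,0.2,0,0,0,0.3,0,0,0,0.3,0]
}}

```text
clock: 13.57
position: [0.5495, 0.0424, 0.2019]
ee_rot: [-0.0, 0.101, 0.995, 0.0]
contact_force: [0.3, 0.4, -4.3]
width: 0.0143
gripper_force: 117.8
```

{"method": "apply_moves", "body": {
  "steps": [0,0,0.1,0,0,0,0.2,0,0,0,0.3,0,0,0,0.3,0]
}}

```text
clock: 13.9
position: [0.5497, 0.0423, 0.2045]
ee_rot: [-0.0, 0.101, 0.995, 0.0]
contact_force: [1.7, 0.0, -6.3]
width: 0.014
gripper_force: 117.8
```

{"method": "apply_moves", "body": {
  "steps": [0,0,0.1,0,0,0,0.2,0,0,0,0.2,0,0,0,0.2,0]
}}

```text
clock: 14.23
position: [0.5498, 0.0423, 0.2063]
ee_rot: [-0.0, 0.101, 0.995, 0.0]
contact_force: [5.1, -1.2, -8.9]
width: 0.0143
gripper_force: 117.8
```

The force climbs to 9 N against 3 N of friction, after about 14 mm of travel, so it's at the stop. I'll lower, withdraw and check.

{"method": "apply_moves", "body": {
  "steps": [0,0,-1,0,0,0,-2.5,0,0,0,-3.5,0,-3,0.6,-3.5,0,-6,1.2,-3.5,0,-9,1.8,-3.5,0,-12,2.4,-3.5,0,-14,2.8,-3.5,0]
}}

```text
clock: 14.9
position: [0.4066, 0.0709, 0.1719]
ee_rot: [-0.0, 0.101, 0.995, 0.0]
contact_force: [-0.2, 0.6, -1.4]
width: 0.0143
gripper_force: 118.3
```

```bash
python3 - <<'E'
from h import *
s=get_state();t=s["position"];print(s["clock"],t,s["width"],s["contact_force"])
im=get_image("side")[...,::-1]
o=cv2.imread("pics/side0.png")
f=lambda m:cv2.resize(m[70:190,215:315],(330,396),interpolation=2)
cv2.imwrite("pics/s6.png",np.hstack([f(o),f(im)]))
n=np.array([.981,-.194])
for h in(.218,.230): print(h,proj("side",[[.6525,.0232,h]]))
E
```

```text
14.9 [0.4065961  0.0708829  0.17187768] 0.014251296994312813 [-0.24028559  0.567792   -1.36928597]
0.218 [[256.93885505 132.42150742]]
0.23 [[257.16661644 125.97155091]]
```

View pics/s6.png

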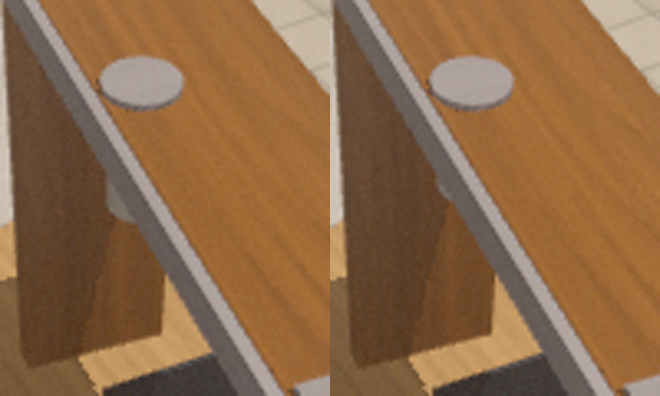

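The switch's lower edge moved up from row ~212 to ~190 in the 3.3x crop. That's about 6.5 px or 12 mm, so it's fully up. Now I'll set the spatula down and let go.

{"method": "apply_moves", "body": {
  "steps": [-1,0,-3,0,-2,0,-6,0,-3,0,-9,0,-3,0,-12,0,-3,0,-15,0,-3,0,-17,0,-3,0,-18.5,0,-3,0,-19,0]
}}

```text
clock: 15.62
position: [0.3788, 0.0703, -0.0197]
ee_rot: [-0.001, 0.101, 0.995, -0.0]
contact_force: [-1.1, -0.1, -0.3]
width: 0.0141
gripper_force: 118.4
```

{"method": "apply_moves", "body": {
  "steps": [0,0,-0.2,0,0,0,-0.4,0,0,0,-0.4,0]
}}

```text
clock: 15.87
position: [0.3808, 0.0704, -0.0216]
ee_rot: [0.001, 0.101, 0.995, 0.0]
contact_force: [0.7, 0.6, -0.7]
width: 0.0141
gripper_force: 118.4
```

{"method": "apply_moves", "body": {
  "steps": [0,0,0,0,0,0,0,0,0,0,0,0,0,0,0,0,0,0,0,0,0,0,0,0,0,0,0,0,0,0,0,0],
  "jaw": 0
}}

```text
clock: 16.53
position: [0.3797, 0.0703, -0.0223]
ee_rot: [-0.0, 0.101, 0.995, 0.0]
contact_force: [0.6, 0.3, 0.9]
width: 0.0851
gripper_force: 0.0
```

{"method": "apply_moves", "body": {
  "steps": [0,0,1,0,0,0,3,0,0,0,6,0,0,0,9,0,0,0,12,0,0,0,12,0,0,0,12,0,0,0,12,0]
}}

```text
clock: 17.2
position: [0.3789, 0.0703, 0.0972]
ee_rot: [-0.0, 0.101, 0.995, -0.0]
contact_force: [0.2, -0.1, -0.6]
width: 0.0853
gripper_force: 0.0
```

```bash
python3 - <<'E'
from h import *
s=get_state();print(s["clock"],s["position"],s["width"],s["contact_force"])
im=get_image("wrist")[...,::-1];r=(im[...,2]>120)&(im[...,1]<60);p=np.argwhere(r)
print("red px",len(p),p.min(0),p.max(0)); print(cast("wrist",[p[p[:,0].argmin()][::-1],p[p[:,0].argmax()][::-1]],.01))
E
```

```text
17.2 [0.37892992 0.0703349  0.09721867] 0.085305935052154 [ 0.16526573 -0.08877157 -0.63373911]
red px 2824 [ 24 240] [199 263]
[[0.25440426 0.09625932 0.01      ]
 [0.39272394 0.06532222 0.01      ]]
```

The spatula is lying on the table and the gripper is clear of it, so I'm handing in.

```bash
python3 -c "
from rig import *
print(sign_off())"
```

```text
the job is handed in; nothing more can be done
None
```

I pushed the light switch fully up with the spatula, stayed clear of the warmer, laid the spatula back on the table and handed in at about 17 s; the result of the judging wasn't shown.

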